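# Breakfast eggs back on the egg board

## Robot

A 6-joint arm with a two-finger parallel gripper is mounted at the origin on the work surface. World frame = base frame: x ahead of the robot, y to its left, z up, the work surface at z = 0. Lengths are in m, angles in rad, forces in N, time in s.
With the tool pointing down it reaches from about 0.3 to 0.85 m from the base axis. Payload 5.4 kg.
Tool frame: the origin (TCP) lies at the very end of the fingers, on their centre line; the grasp point (between the pads) lies 19 mm behind it; z points along the fingers, y is the line along which they close (so a half turn about z gives the same grasp; the last joint's range is limited). The gripper opens to 85 mm and grips with 20 to 120 N. Pads are 22 mm wide; open, the fingers measure 114 mm over their backs; the gripper's body (76 mm by 85 mm) begins 54 mm behind the grasp point. The pads swing forward as they close: fully open they stand 13 mm farther back than shut.
Start: joints at [1.018, 0.158, 1.597, -0, 1.386, -0.21], TCP at [0.193, 0.542, 0.231] pointing down, gripper open.
Joint ranges: [-2.91, 2.91], [-0.94, 2.29], [0.18, 2.7], [-1.29, 4.43], [0.17, 2.64], [-3, 3]. Speed limits (rad/s): [2.57, 2.57, 3.14, 3.14, 3.14, 3.14].

## Interface

Orientations are given as a unit quaternion [x, y, z, w].
In Python, from station import monitor, optics, bot gives the robot as it stands. The module is installed in compiled form; this text tells all that it offers.
- The arm moves only by the tool jog_arm, never from a script. Its argument "targets" is a list of rows, each an object with "dr": the turn, a rotation vector about the tool's x, y, z in degrees, a list of three; "slide": the shift along the tool's x, y, z in cm, a list of three; "grip": the finger opening in cm, from 0 to 8.54. In form: [{"dr": [ax, ay, az], "slide": [dx, dy, dz], "grip": grip}, ...]. A call has 1 to 12 rows; each row shifts and turns the commanded pose from where the row before left it, along the tool's axes as they then stand; what a row does not reach is not made up. A row lasts 1/8 s, in which the tool goes at most 62.5 mm and 10.7 degrees, less where a joint would pass 70% of its speed; a pose out of reach is approached as far as the arm can. A call is refused whole if a number of a shift passes 6.25 or a number of a turn 10.7, either way. A call with a gripper value outside its range is refused whole. The fingers move at their own pace and stop on an object; "grip_force" is the grip in N (left out, the last holds). Time passes only in rows, so rows that do not move let the fingers close. It gives the time, the measured TCP pose, the force, the opening and the grip force at its end, in the units of the state.
- monitor.get_obs(): the state, without advancing time (a new reading comes with each control period).
- optics.capture(name): name is "scene" or "side" or "wrist"; returns (picture, depth): 400x640x3 uint8, red, green, blue; 400x640 float32, m along the optical axis (not along the pixel's ray), 0 where there is no reading.
- optics.calibration(name): a dict with "mtx" (3x3 intrinsics, pixels), "origin" and "rotation" of the camera in the world. Camera axes: x right, y up, looking along -z (the intrinsics and any distortion apply to the point x, -y, -z); pixel columns grow to the right and rows downward; lengths in m; the calibration is good to about 2 mm. The wrist camera is an equidistant fisheye: a pixel r from the principal point sees the ray r / f radians off the axis. A picture is of the moment at which its call begins: read the wrist's pose just before it. calibration takes no time and is no camera call; for the wrist camera it gives the pose at the moment of the call.
- bot.close_job(): hands the job in; it is judged then, once.
The state is a dict: "time_s": time; "q": joint angles; "qvel": joint speeds; "joint_efforts": joint torques, N m; "tool_pos": TCP position; "tool_rot": TCP orientation; "ft_force": force on the tool from outside, world axes, zero at the start; "ft_torque": the same for the moment, N m; "opening": finger opening in m; "grip_force": force on a finger pad.
Only numpy, scipy, OpenCV 4.12 (cv2) and the standard library are available. Lean on these libraries where they do the work, as an engineer would, in place of code of your own. Each camera call takes 0.05 s, during which the arm holds its last target. There are 200 camera calls.

## Task

Breakfast is over: take the two eggs out of their egg cups and set them gently into the two empty pockets of the wooden egg board, standing upright with the pointed end down. Eggs are fragile: do not squeeze hard, drop or bang them. Leave the eggs already on the board, the egg cups standing and the other tableware as they are.

Things in the scene. Friction and masses are not known exactly. Their poses are not given: they have to be found in the camera images.
- egg_a: brown hen's egg, 64 mm tall, 47 mm across at its widest (36 mm above its pointed end), about 70 g. Origin: tip of the pointed end; z towards the blunt end. Fragile: grip force up to 40 N is safe; pressing it on the board over 20 N or a drop of 10 mm breaks it. Starts pointed end down in an egg cup, its tip 26 mm above the table, the upper 46 mm free
- egg_b: the same kind of egg, standing in the same way in the other egg cup
- egg_c: the same kind of egg, already standing on the board in pocket0 (an end pocket), its tip 12 mm above the table and the upper 46 mm free above the board; it stays there
- egg_d: the same kind of egg, already standing on the board in pocket2; it stays there
- cup_a: white china egg cup, loose, 44 mm tall, 50 mm across the mouth and 48 mm across the foot, 140 g, with the same dimple as the board. Origin under its centre, z up. Holds egg_a at the start
- cup_b: white china egg cup, loose, 44 mm tall, 50 mm across the mouth and 48 mm across the foot, 140 g, with the same dimple as the board. Origin under its centre, z up. Holds egg_b at the start
- board: wooden egg board (darker than the table), 280 mm long (its x), 84 mm wide (its y), 30 mm thick, lying on the table and held fast by its weight; four equal round dimples in a row along its x, 66 mm apart, at x = -99, -33, 33 and 99 mm. Origin under its centre, z up
- pocket0 (a point): centre of the mouth of the board's dimple at x = -99 mm, level with the board's top (30 mm above the table). Each dimple is a cone, 44 mm across at the mouth, 16 mm at its floor, 19.6 mm deep; it centres an egg, which then rests on the cone's wall with its tip 18 mm below the mouth. Taken by egg_c
- pocket1 (a point): the same for the dimple at x = -33 mm; empty at the start
- pocket2 (a point): the same for the dimple at x = 33 mm; taken by egg_d
- pocket3 (a point): the same for the dimple at x = 99 mm; empty at the start
- coffee_cup: white china coffee cup with a handle on its saucer, one piece, 144 mm across the saucer, 61 mm tall. Origin under its centre. Leave alone
- milk_jug: white china milk jug, about 68 mm across, 95 mm tall. Origin under its centre. Leave alone
- salt_mill: turned wooden salt mill, 52 mm across, 132 mm tall. Origin under its centre. Leave alone
Mind the look-alikes: they are no part of the job. What is shaped like the egg_a but pink or turquoise is not meant.

How it is judged:
At the end, for the whole second after the job is handed in: The two eggs from the cups stand one in each empty pocket: tip within 8 mm of its centre from above and 7 to 18 mm above the table, upright within 15 degrees, at rest; the other two stand so in their own pockets; both cups stand within 11 degrees (((horizontal distance between egg_a and pocket1 below 0.008 m and height (world z) of egg_a between 0.007 and 0.018 m and angle between each of egg_a, egg_b's own z axis and vertical below 0.26 rad and linear speed of each of egg_a, egg_b below 0.02 m/s and horizontal distance between egg_b and pocket3 below 0.008 m and height (world z) of egg_b between 0.007 and 0.018 m) or (horizontal distance between egg_a and pocket3 below 0.008 m and height (world z) of egg_a between 0.007 and 0.018 m and angle between each of egg_a, egg_b's own z axis and vertical below 0.26 rad and linear speed of each of egg_a, egg_b below 0.02 m/s and horizontal distance between egg_b and pocket1 below 0.008 m and height (world z) of egg_b between 0.007 and 0.018 m)) and horizontal distance between egg_c and pocket0 below 0.008 m and height (world z) of egg_c between 0.007 and 0.018 m and angle between each of egg_c, egg_d's own z axis and vertical below 0.26 rad and linear speed of each of egg_c, egg_d below 0.02 m/s and horizontal distance between egg_d and pocket2 below 0.008 m and height (world z) of egg_d between 0.007 and 0.018 m and angle between each of cup_a, cup_b's own z axis and vertical below 0.2 rad); the robot touches nothing.
It fails at once if an egg is squeezed or struck hard by the fingers (contact force over 110 N in all) (contact force between any of egg_a, egg_b, egg_c, egg_d and the fingers above 110 N).
It fails at once if an egg is pressed or banged against the board (over 20 N) (contact force between any of egg_a, egg_b, egg_c, egg_d and board above 20 N).
It fails at once if an egg is let fall (faster than 0.45 m/s while the fingers do not touch it: a drop of about 10 mm) ((contact force between egg_a and the fingers below 0.01 N and linear speed of egg_a above 0.45 m/s) or (contact force between egg_b and the fingers below 0.01 N and linear speed of egg_b above 0.45 m/s) or (contact force between egg_c and the fingers below 0.01 N and linear speed of egg_c above 0.45 m/s) or (contact force between egg_d and the fingers below 0.01 N and linear speed of egg_d above 0.45 m/s)).
It fails at once if an egg already on the board is taken out or shoved (moved 15 mm) (distance of any of egg_c, egg_d from where it was at the start of the episode above 0.015 m).
It fails at once if the coffee cup, milk jug or salt mill is disturbed (moved 30 mm) (distance of any of coffee_cup, milk_jug, salt_mill from where it was at the start of the episode above 0.03 m).
It also fails if it takes over 67 s, if anything falls off the work surface, if the arm or the gripper's body presses on something with over 40 N, if the wrist force passes 120 N, or if a joint passes its speed limit or range.

## Working session

There is one attempt and no reset: what is moved stays moved. The work goes in short steps, Python scripts to look and compute and a tool call to move; the robot and the scene stay as the last step left them, time stands still between calls to the robot, and variables do not carry over. Pictures are saved under pics/ and viewed, at most 10 in all, crops included, and the job is handed in when it is done.

Besides the shell and the picture viewer there is one more tool, called after "Request:" by a JSON object that holds its "name" and its "arguments". jog_arm: Moves the arm, as the interface text tells. Its arguments: {"type":"object","properties":{"targets":{"type":"array"},"grip_force":{"type":"number"}},"required":["targets"]}

```bash
mkdir -p pics; python3 - <<'E'
from station import monitor, optics, bot
import cv2,numpy as np
o=monitor.get_obs();print({k:np.round(v,3).tolist() for k,v in o.items()})
for n in ("scene","side"):
    p,d=optics.capture(n);np.savez(n+"0.npz",p=p,d=d)
    c=optics.calibration(n);print(n,{k:np.round(v,3).tolist() for k,v in c.items()})
    cv2.imwrite(f"pics/{n}0.png",p[:,:,::-1])
E
```

```text
{'time_s': 0.0, 'q': [1.018, 0.159, 1.598, 0.0, 1.386, -0.21], 'qvel': [0.001, -0.001, -0.001, 0.0, -0.001, 0.001], 'joint_efforts': [0.001, -39.6, -33.143, -0.0, 0.008, 0.0], 'tool_pos': [0.193, 0.541, 0.23], 'tool_rot': [0.171, 0.985, -0.001, -0.0], 'ft_force': [0.383, 0.248, 0.384], 'ft_torque': [-0.002, -0.016, -0.016], 'grip_force': 0.0, 'opening': 0.085}
scene {'mtx': [[519.994, 0.0, 327.426], [0.0, 519.994, 191.008], [0.0, 0.0, 1.0]], 'origin': [1.542, -0.626, 0.983], 'rotation': [0.394, 0.198, 0.406, 0.801]}
side {'mtx': [[425.841, 0.0, 313.288], [0.0, 425.841, 204.067], [0.0, 0.0, 1.0]], 'origin': [-0.029, -0.602, 0.625], 'rotation': [0.447, -0.178, -0.312, 0.819]}
```

View pics/scene0.png

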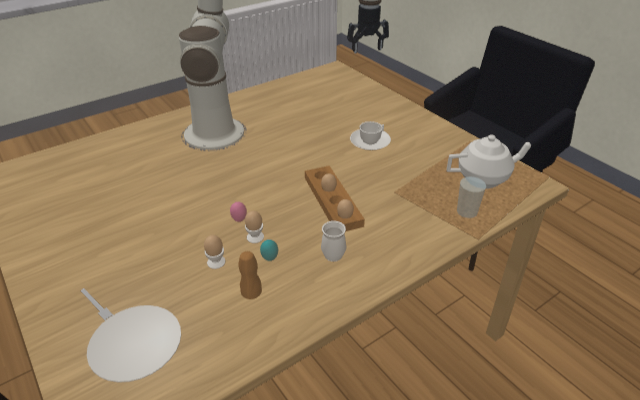

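View pics/side0.png

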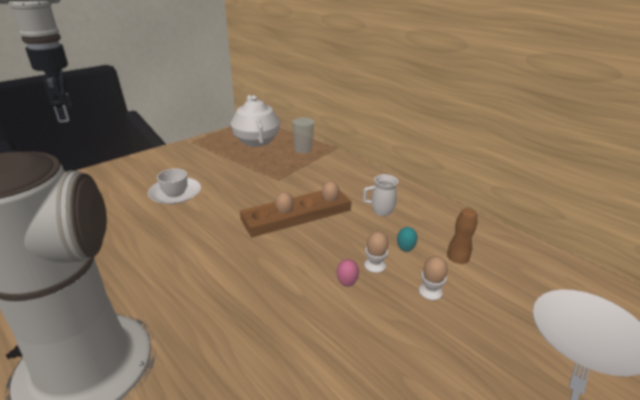

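Scene view: brown eggs in cups at (214,246) and (254,221). Look-alikes are pink (238,211) and turquoise (269,250). Board eggs are at (345,208), the end pocket, and (329,182). The empty pockets are between those two and at the far end, around (321,174). The side view shows the same layout, with cup eggs at (377,245) and (434,270). The two brown eggs in white cups fit the description. I'll confirm that in a crop while measuring.

```bash
cat > h.py <<'E'
import numpy as np,cv2
from scipy.spatial.transform import Rotation as R
def ray(c,u,v):
    M=c["mtx"];d=np.stack([(u-M[0,2])/M[0,0],-(v-M[1,2])/M[1,1],-np.ones_like(u*1.)],-1)
    return d@R.from_quat(c["rotation"]).as_matrix().T
def onplane(c,u,v,z):
    d=ray(c,np.float64(u),np.float64(v));o=np.array(c["origin"]);return o+d*((z-o[2])/d[...,2:3])
def cloud(c,d):
    v,u=np.mgrid[:400,:640];return np.array(c["origin"])+ray(c,u,v)*d[...,None]
E
python3 - <<'E'
from station import optics
from h import *
seeds={"scene":{"e1":(214,244),"e2":(254,219),"bc":(345,207),"bd":(329,181)},"side":{"e1":(434,268),"e2":(377,243),"bc":(331,190),"bd":(285,202)}}
for n in seeds:
    f=np.load(n+"0.npz");p,d=f["p"],f["d"];c=optics.calibration(n);P=cloud(c,d)
    hsv=cv2.cvtColor(p,cv2.COLOR_RGB2HSV)
    for k,(u,v) in seeds[n].items():
        zlo=.05 if k[0]=='e' else .036
        m=((P[...,2]>zlo)&(P[...,2]<.1)).astype(np.uint8);w=np.zeros_like(m);w[v-20:v+20,u-17:u+17]=1
        sat=(hsv[...,1]>60).astype(np.uint8)
        _,lab=cv2.connectedComponents(m*w*sat);b=lab==lab[v,u];Q=P[b]
        # sphere fit (r free)
        from scipy.optimize import least_squares
        zc=.062 if k[0]=='e' else .048
        r=least_squares(lambda x:np.linalg.norm((Q-[x[0],x[1],zc])/[.0235,.0235,.027],axis=1)-1,Q.mean(0)[:2],loss='soft_l1',f_scale=.05)
        print(n,k,hsv[v,u],b.sum(),"top",np.percentile(Q[:,2],98).round(4),"fit",r.x.round(4),"res",r.cost.round(2))
    for nm,box in {"jug":(310,370,218,262),"mill":(236,265,248,300)}.items() if n=="scene" else []:
        pass
    m=(abs(P[...,2]-.03)<.006)&(hsv[...,1]>100)
    _,lab,st,_=cv2.connectedComponentsWithStats(m.astype(np.uint8));i=1+st[1:,4].argmax()
    print(n,"board",st[i]);rc=cv2.minAreaRect((P[lab==i][:,:2]*1000).astype(np.float32));print(rc)
s=cv2.imread("pics/scene0.png")[160:305,195:375];t=cv2.imread("pics/side0.png")[165:310,235:485]
a=cv2.resize(s,None,fx=3,fy=3);cv2.imwrite("pics/crop.png",a)
E
```

```text
scene e1 [ 16  97 147] 289 top 0.0895 fit [ 0.5927 -0.2884] res 0.53
scene e2 [ 16  96 148] 248 top 0.0878 fit [ 0.5686 -0.1573] res 0.52
scene bc [ 16  93 154] 228 top 0.0747 fit [0.6623 0.0847] res 0.5
scene bd [ 16  94 152] 198 top 0.075 fit [0.5359 0.1205] res 0.51
scene board [ 305  166   60   59 1069]
((567.5099487304688, 110.75487518310547), (87.09212493896484, 286.3266296386719), 73.99754333496094)
side e1 [ 13  93 178] 488 top 0.0901 fit [ 0.591  -0.2896] res 0.37
side e2 [ 13  93 178] 403 top 0.0896 fit [ 0.567  -0.1586] res 0.38
side bc [ 13  94 174] 258 top 0.0753 fit [0.6604 0.0832] res 0.33
side bd [ 13  96 168] 279 top 0.0747 fit [0.5336 0.1192] res 0.27
side board [ 240  191  112   39 1570]
((565.40576171875, 109.61808013916016), (89.65991973876953, 281.9546203613281), 74.54092407226562)
```

View pics/crop.png

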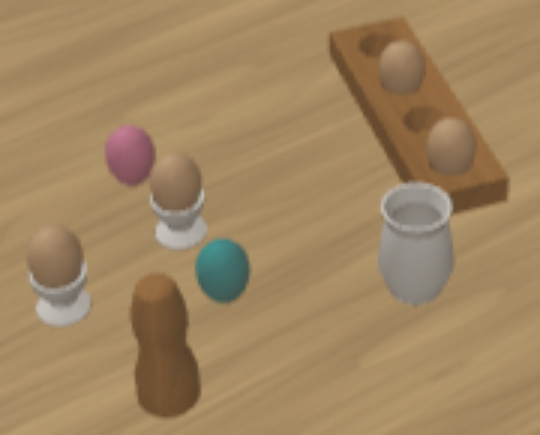

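The crop confirms it: brown eggs in white cups at crop (55,260) and (176,190), with pink, turquoise and the mill as decoys or obstacles nearby. The empty pockets are at crop (425,118) and (378,45). Next I'll locate the neighbours and choose the grip yaw.

```bash
cat >> h.py <<'E'
def go(x,y,z,ya):
    "steps in tool axes to (x,y,z), tool down, tool y along angle ya(deg, mod 180)"
    from station import monitor
    o=monitor.get_obs();r=R.from_quat(o["tool_rot"]);M=r.as_matrix()
    cur=np.degrees(np.arctan2(M[1,1],M[0,1]));dw=(ya-cur+90)%180-90
    a=np.radians(cur+dw);Y=np.array([np.cos(a),np.sin(a),0]);Z=np.array([0,0,-1]);T=np.stack([np.cross(Y,Z),Y,Z],1)
    rv=np.degrees((r.inv()*R.from_matrix(T)).as_rotvec())
    D=np.array([x,y,z])-o["tool_pos"]
    print("cur y",cur.round(1),"dr",rv.round(2),"slide now-axes cm",(100*M.T@D).round(2),"slide after-turn",(100*T.T@D).round(2),"q6",round(o["q"][5],2),"t",round(o["time_s"],2),"pos",np.round(o["tool_pos"],4),"op",round(o["opening"],4),"f",np.round(o["ft_force"],2),o["grip_force"])
E
python3 - <<'E'
from station import optics
from h import *
for n,box in {"scene":dict(pink=(231,246,202,219),teal=(262,278,241,258),jug=(322,346,222,258),mill=(240,260,252,296)),
  "side":dict(pink=(337,358,262,285),teal=(398,416,228,250),jug=(373,396,178,212),mill=(450,476,210,260))}.items():
    f=np.load(n+"0.npz");c=optics.calibration(n);P=cloud(c,f["d"])
    for k,(a,b,e,g) in box.items():
        Q=P[e:g,a:b].reshape(-1,3);Q=Q[(Q[:,2]>.015)&(Q[:,2]<.14)]
        lo,hi=np.percentile(Q,[3,97],axis=0);print(n,k,"lo",lo.round(3),"hi",hi.round(3),"mid",((lo+hi)/2).round(3))
go(.568,-.158,.15,0)
E
```

```text
scene pink lo [ 0.472 -0.179  0.023] hi [ 0.503 -0.143  0.061] mid [ 0.487 -0.161  0.042]
scene teal lo [ 0.66  -0.19   0.025] hi [ 0.689 -0.153  0.061] mid [ 0.674 -0.171  0.043]
scene jug lo [ 0.726 -0.056  0.024] hi [0.786 0.003 0.094] mid [ 0.756 -0.027  0.059]
scene mill lo [ 0.73  -0.288  0.019] hi [ 0.76  -0.249  0.127] mid [ 0.745 -0.269  0.073]
side pink lo [ 0.454 -0.182  0.02 ] hi [ 0.485 -0.148  0.061] mid [ 0.469 -0.165  0.041]
side teal lo [ 0.639 -0.192  0.019] hi [ 0.667 -0.157  0.062] mid [ 0.653 -0.174  0.041]
side jug lo [ 0.718 -0.058  0.02 ] hi [ 0.775 -0.003  0.094] mid [ 0.747 -0.03   0.057]
side mill lo [ 0.708 -0.289  0.018] hi [ 0.735 -0.251  0.128] mid [ 0.722 -0.27   0.073]
cur y 70.4 dr [-1.000e-01  4.000e-02  7.036e+01] slide now-axes cm [-58.82 -53.22   8.11] slide after-turn [-69.91  37.5    8.04] q6 -0.21 t 0.1 pos [0.193  0.5411 0.2304] op 0.0855 f [-0.56 -0.08 -0.2 ] 0.0
```

Request:
{"name": "jog_arm", "arguments": {"targets": [{"dr": [0, 0, -3.7], "slide": [0, 0, 0], "grip": 8.5}, {"dr": [0, 0, 0], "slide": [-3.8, -3.9, 0.5], "grip": 8.5}, {"dr": [0, 0, 0], "slide": [-3.8, -3.9, 0.5], "grip": 8.5}, {"dr": [0, 0, 0], "slide": [-3.8, -3.9, 0.5], "grip": 8.5}, {"dr": [0, 0, 0], "slide": [-3.8, -3.9, 0.5], "grip": 8.5}, {"dr": [0, 0, 0], "slide": [-3.8, -3.9, 0.5], "grip": 8.5}, {"dr": [0, 0, 0], "slide": [-3.8, -3.9, 0.5], "grip": 8.5}, {"dr": [0, 0, 0], "slide": [-3.8, -3.9, 0.5], "grip": 8.5}, {"dr": [0, 0, 0], "slide": [-3.8, -3.9, 0.5], "grip": 8.5}, {"dr": [0, 0, 0], "slide": [-3.8, -3.9, 0.5], "grip": 8.5}, {"dr": [0, 0, 0], "slide": [-3.8, -3.9, 0.5], "grip": 8.5}, {"dr": [0, 0, 0], "slide": [-3.8, -3.9, 0.5], "grip": 8.5}], "grip_force": 25}}

```text
time_s: 1.6
tool_pos: [0.4778, 0.0125, 0.1759]
tool_rot: [0.139, 0.99, 0.0, -0.0]
ft_force: [0.7, 0.5, 0.6]
opening: 0.0849
grip_force: 0.0
```

```bash
python3 -c "
from h import *
go(.5675,-.158,.12,74.1)"
```

```text
cur y 74.0 dr [ 0.01 -0.01 -0.06] slide now-axes cm [-13.32 -13.93   5.58] slide after-turn [-13.3  -13.94   5.59] q6 -1.52 t 1.6 pos [0.4778 0.0125 0.1759] op 0.0849 f [0.7  0.48 0.62] 0.0
```

Request:
{"name": "jog_arm", "arguments": {"targets": [{"dr": [0, 0, 0], "slide": [-3.3, -3.5, 1.4], "grip": 8.5}, {"dr": [0, 0, 0], "slide": [-3.3, -3.5, 1.4], "grip": 8.5}, {"dr": [0, 0, 0], "slide": [-3.3, -3.5, 1.4], "grip": 8.5}, {"dr": [0, 0, 0], "slide": [-3.4, -3.4, 1.4], "grip": 8.5}, {"dr": [0, 0, 0], "slide": [0, 0, 0], "grip": 8.5}, {"dr": [0, 0, 0], "slide": [0, 0, 0], "grip": 8.5}]}}

```text
time_s: 2.35
tool_pos: [0.5666, -0.1554, 0.1198]
tool_rot: [0.139, 0.99, 0.0, -0.001]
ft_force: [-0.0, -0.3, -0.0]
opening: 0.0849
grip_force: 0.0
```

```bash
python3 - <<'E'
from h import *
from station import optics
go(.5675,-.158,.047,74.1)
p,d=optics.capture("wrist");c=optics.calibration("wrist");print({k:np.round(v,3).tolist() for k,v in c.items()})
cv2.imwrite("pics/w1.png",p[:,:,::-1])
E
```

```text
cur y 74.1 dr [ 0.03 -0.08 -0.05] slide now-axes cm [-0.17 -0.23  7.28] slide after-turn [-0.16 -0.22  7.28] q6 -1.77 t 2.35 pos [ 0.5666 -0.1554  0.1198] op 0.0849 f [-0.04 -0.26 -0.02] 0.0
{'mtx': [[309.707, 0.0, 318.347], [0.0, 309.707, 197.929], [0.0, 0.0, 1.0]], 'origin': [0.504, -0.136, 0.263], 'rotation': [-0.104, -0.079, 0.597, 0.791]}
```

View pics/w1.png

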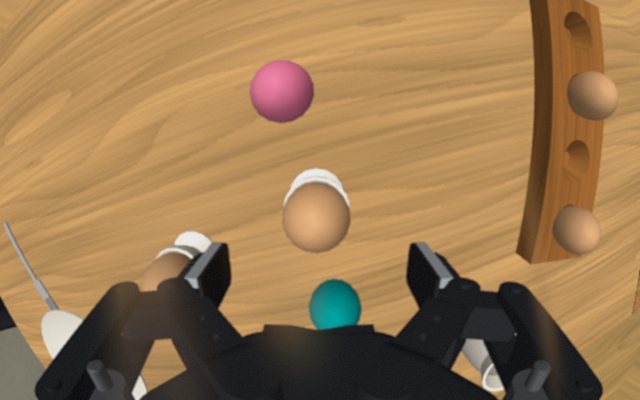

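The wrist view shows the target egg at (316,215), centred between the pads (about 215 and 425). Pink at (282,90) and turquoise at (335,305) are clear of the fingers, so I'm descending.

Request:
{"name": "jog_arm", "arguments": {"targets": [{"dr": [0, 0, 0], "slide": [-0.15, -0.2, 1.5], "grip": 8.5}, {"dr": [0, 0, 0], "slide": [0, 0, 2], "grip": 8.5}, {"dr": [0, 0, 0], "slide": [0, 0, 2], "grip": 8.5}, {"dr": [0, 0, 0], "slide": [0, 0, 1.3], "grip": 8.5}, {"dr": [0, 0, 0], "slide": [0, 0, 0.5], "grip": 8.5}, {"dr": [0, 0, 0], "slide": [0, 0, 0], "grip": 8.5}, {"dr": [0, 0, 0], "slide": [0, 0, 0], "grip": 8.5}]}}

```text
time_s: 3.28
tool_pos: [0.5686, -0.1586, 0.0481]
tool_rot: [0.139, 0.99, -0.0, 0.001]
ft_force: [0.2, 0.3, 0.1]
opening: 0.085
grip_force: 0.0
```

```bash
python3 - <<'E'
from h import *
from station import optics
go(.5675,-.158,.047,74.1)
p,d=optics.capture("side")
cv2.imwrite("pics/s1.png",cv2.resize(p[190:310,310:470,::-1],None,fx=4,fy=4))
E
```

```text
cur y 74.1 dr [-0.02  0.09 -0.04] slide now-axes cm [0.13 0.03 0.11] slide after-turn [0.13 0.03 0.11] q6 -1.77 t 3.27 pos [ 0.5686 -0.1586  0.0481] op 0.085 f [0.2  0.34 0.13] 0.0
```

View pics/s1.png

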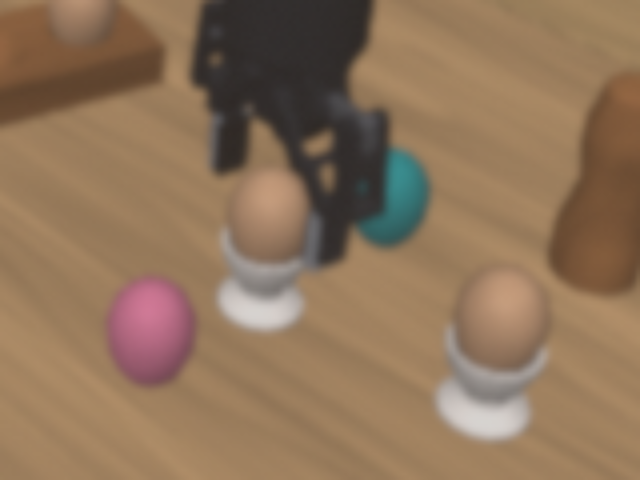

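The egg at (270,215) is between the two fingers, with the tips near cup-lip height. I'll close gently.

Request:
{"name": "jog_arm", "arguments": {"targets": [{"dr": [0, 0, 0], "slide": [0, 0, 0], "grip": 6.5}, {"dr": [0, 0, 0], "slide": [0, 0, 0], "grip": 5.6}, {"dr": [0, 0, 0], "slide": [0, 0, 0], "grip": 5.1}, {"dr": [0, 0, 0], "slide": [0, 0, 0], "grip": 4.8}, {"dr": [0, 0, 0], "slide": [0, 0, 0], "grip": 4.5}, {"dr": [0, 0, 0], "slide": [0, 0, 0], "grip": 4.2}, {"dr": [0, 0, 0], "slide": [0, 0, 0], "grip": 4.0}, {"dr": [0, 0, 0], "slide": [0, 0, 0], "grip": 4.0}], "grip_force": 25}}

```text
time_s: 4.32
tool_pos: [0.5682, -0.1582, 0.0475]
tool_rot: [0.139, 0.99, 0.0, 0.0]
ft_force: [0.1, 1.0, 2.8]
opening: 0.0458
grip_force: 25.6
```

Request:
{"name": "jog_arm", "arguments": {"targets": [{"dr": [0, 0, 0], "slide": [0, 0, -0.3], "grip": 4.0}, {"dr": [0, 0, 0], "slide": [0, 0, -0.5], "grip": 4.0}, {"dr": [0, 0, 0], "slide": [0, 0, -0.7], "grip": 4.0}, {"dr": [0, 0, 0], "slide": [0, 0, -1], "grip": 4.0}, {"dr": [0, 0, 0], "slide": [0, 0, 0], "grip": 4.0}, {"dr": [0, 0, 0], "slide": [0, 0, 0], "grip": 4.0}]}}

```text
time_s: 5.08
tool_pos: [0.5679, -0.1583, 0.0724]
tool_rot: [0.139, 0.99, -0.0, 0.0]
ft_force: [-0.3, -0.2, -1.1]
opening: 0.0456
grip_force: 25.7
```

```bash
python3 - <<'E'
from h import *
from station import optics
go(.598,.102,.12,74.1)
p,d=optics.capture("side")
cv2.imwrite("pics/s2.png",cv2.resize(p[170:290,310:470,::-1],None,fx=4,fy=4))
E
```

```text
cur y 74.1 dr [-0.    0.   -0.04] slide now-axes cm [ 4.26 25.85 -4.77] slide after-turn [ 4.24 25.86 -4.76] q6 -1.77 t 5.08 pos [ 0.5679 -0.1583  0.0724] op 0.0456 f [-0.27 -0.2  -1.06] 25.696474313735962
```

View pics/s2.png

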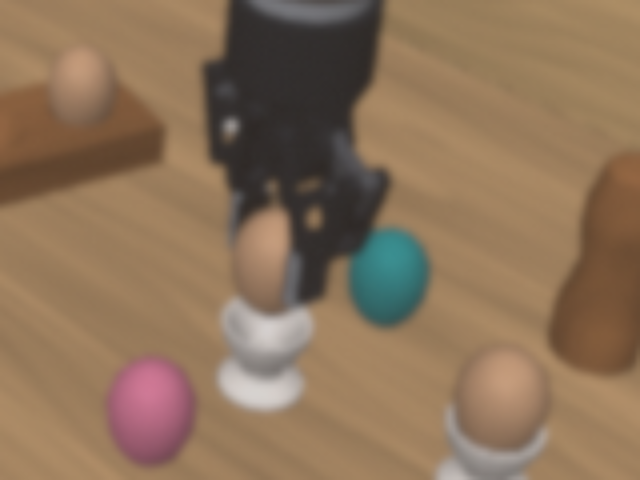

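The egg is up at (265,260), upright, and the cup is standing. Carrying it to pocket1.

Request:
{"name": "jog_arm", "arguments": {"targets": [{"dr": [0, 0, 0], "slide": [0, 0, -2.4], "grip": 4.0}, {"dr": [0, 0, 0], "slide": [0.2, 1.2, -2.4], "grip": 4.0}, {"dr": [0, 0, 0], "slide": [0.5, 3.0, 0], "grip": 4.0}, {"dr": [0, 0, 0], "slide": [0.6, 3.6, 0], "grip": 4.0}, {"dr": [0, 0, 0], "slide": [0.6, 3.6, 0], "grip": 4.0}, {"dr": [0, 0, 0], "slide": [0.6, 3.6, 0], "grip": 4.0}, {"dr": [0, 0, 0], "slide": [0.6, 3.6, 0], "grip": 4.0}, {"dr": [0, 0, 0], "slide": [0.6, 3.6, 0], "grip": 4.0}, {"dr": [0, 0, 0], "slide": [0.4, 2.4, 0], "grip": 4.0}, {"dr": [0, 0, 0], "slide": [0.15, 1.25, 0], "grip": 4.0}, {"dr": [0, 0, 0], "slide": [0, 0, 0], "grip": 4.0}, {"dr": [0, 0, 0], "slide": [0, 0, 0], "grip": 4.0}]}}

```text
time_s: 6.62
tool_pos: [0.5981, 0.101, 0.1201]
tool_rot: [0.139, 0.99, -0.0, -0.0]
ft_force: [0.1, -0.5, -0.5]
opening: 0.0458
grip_force: 25.9
```

```bash
python3 - <<'E'
from h import *
from station import optics
go(.598,.102,.0335,74.1)
p,d=optics.capture("wrist")
cv2.imwrite("pics/w2.png",p[:,:,::-1])
E
```

```text
cur y 74.0 dr [-0.03 -0.01 -0.09] slide now-axes cm [0.03 0.1  8.66] slide after-turn [0.03 0.09 8.66] q6 -1.32 t 6.62 pos [0.5981 0.101  0.1201] op 0.0458 f [ 0.12 -0.52 -0.52] 25.881367027759552
```

View pics/w2.png

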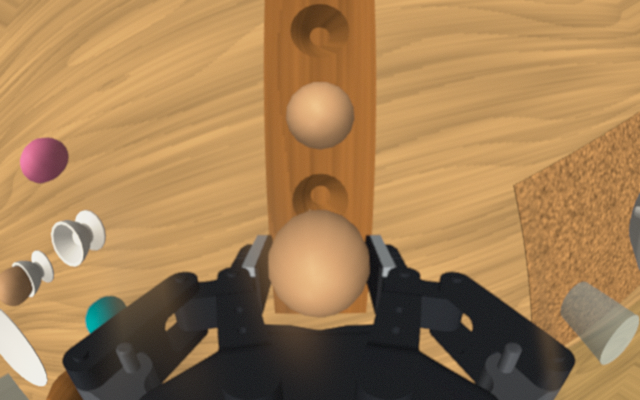

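The carried egg at (319,262) lines up with the board axis and pocket1 at (320,195). Egg d is at (320,115) and pocket3 at (319,30). Cup_b is standing, empty, at (78,238). Lowering.

Request:
{"name": "jog_arm", "arguments": {"targets": [{"dr": [0, 0, 0], "slide": [0, 0.1, 1.5], "grip": 4.0}, {"dr": [0, 0, 0], "slide": [0, 0, 2], "grip": 4.0}, {"dr": [0, 0, 0], "slide": [0, 0, 2], "grip": 4.0}, {"dr": [0, 0, 0], "slide": [0, 0, 1.2], "grip": 4.0}, {"dr": [0, 0, 0], "slide": [0, 0, 0.6], "grip": 4.0}, {"dr": [0, 0, 0], "slide": [0, 0, 0.4], "grip": 4.0}, {"dr": [0, 0, 0], "slide": [0, 0, 0.2], "grip": 4.0}, {"dr": [0, 0, 0], "slide": [0, 0, 0.1], "grip": 4.0}, {"dr": [0, 0, 0], "slide": [0, 0, 0], "grip": 4.0}, {"dr": [0, 0, 0], "slide": [0, 0, 0], "grip": 4.0}]}}

```text
time_s: 7.92
tool_pos: [0.5985, 0.1029, 0.0406]
tool_rot: [0.139, 0.99, 0.0, 0.0]
ft_force: [0.1, -0.7, -1.7]
opening: 0.0457
grip_force: 25.9
```

Request:
{"name": "jog_arm", "arguments": {"targets": [{"dr": [0, 0, 0], "slide": [0, 0, 0.1], "grip": 4.0}, {"dr": [0, 0, 0], "slide": [0, 0, 0.1], "grip": 4.0}, {"dr": [0, 0, 0], "slide": [0, 0, 0.1], "grip": 4.0}, {"dr": [0, 0, 0], "slide": [0, 0, 0], "grip": 4.0}]}}

```text
time_s: 8.43
tool_pos: [0.5983, 0.1029, 0.0371]
tool_rot: [0.139, 0.99, -0.0, -0.0]
ft_force: [-0.3, 0.2, -0.7]
opening: 0.0458
grip_force: 25.9
```

Request:
{"name": "jog_arm", "arguments": {"targets": [{"dr": [0, 0, 0], "slide": [0, 0, 0.1], "grip": 4.0}, {"dr": [0, 0, 0], "slide": [0, 0, 0.1], "grip": 4.0}, {"dr": [0, 0, 0], "slide": [0, 0, 0], "grip": 4.0}, {"dr": [0, 0, 0], "slide": [0, 0, 0], "grip": 4.0}]}}

```text
time_s: 8.93
tool_pos: [0.5984, 0.1029, 0.0353]
tool_rot: [0.139, 0.99, 0.0, 0.0]
ft_force: [0.2, -0.3, 0.4]
opening: 0.0459
grip_force: 25.9
```

Request:
{"name": "jog_arm", "arguments": {"targets": [{"dr": [0, 0, 0], "slide": [0, 0, 0.1], "grip": 4.0}, {"dr": [0, 0, 0], "slide": [0, 0, 0], "grip": 4.0}, {"dr": [0, 0, 0], "slide": [0, 0, 0], "grip": 4.0}]}}

```text
time_s: 9.3
tool_pos: [0.5984, 0.1028, 0.0344]
tool_rot: [0.139, 0.99, -0.0, 0.0]
ft_force: [0.3, -0.8, 0.9]
opening: 0.0457
grip_force: 26.0
```

Request:
{"name": "jog_arm", "arguments": {"targets": [{"dr": [0, 0, 0], "slide": [0, 0, 0], "grip": 4.6}, {"dr": [0, 0, 0], "slide": [0, 0, 0], "grip": 4.8}, {"dr": [0, 0, 0], "slide": [0, 0, 0], "grip": 5.2}, {"dr": [0, 0, 0], "slide": [0, 0, 0], "grip": 6}, {"dr": [0, 0, 0], "slide": [0, 0, 0], "grip": 7.5}, {"dr": [0, 0, 0], "slide": [0, 0, 0], "grip": 8.5}, {"dr": [0, 0, 0], "slide": [0, 0, 0], "grip": 8.5}, {"dr": [0, 0, 0], "slide": [0, 0, -1], "grip": 8.5}, {"dr": [0, 0, 0], "slide": [0, 0, -3], "grip": 8.5}, {"dr": [0, 0, 0], "slide": [0, 0, -4.5], "grip": 8.5}, {"dr": [0, 0, 0], "slide": [0, 0, 0], "grip": 8.5}]}}

```text
time_s: 10.68
tool_pos: [0.602, 0.1029, 0.1249]
tool_rot: [0.139, 0.99, 0.001, 0.005]
ft_force: [-0.3, -0.2, 0.1]
opening: 0.0849
grip_force: 0.0
```

```bash
python3 - <<'E'
from h import *
from station import optics
go(.5915,-.289,.12,74.1)
p,d=optics.capture("side")
cv2.imwrite("pics/s3.png",cv2.resize(p[150:310,230:470,::-1],None,fx=3,fy=3))
E
```

```text
cur y 74.1 dr [ 0.14  0.56 -0.04] slide now-axes cm [ -9.75 -37.97   0.49] slide after-turn [ -9.73 -37.98   0.49] q6 -1.32 t 10.68 pos [0.602  0.1029 0.1249] op 0.0849 f [-0.28 -0.17  0.1 ] 0.0
```

View pics/s3.png

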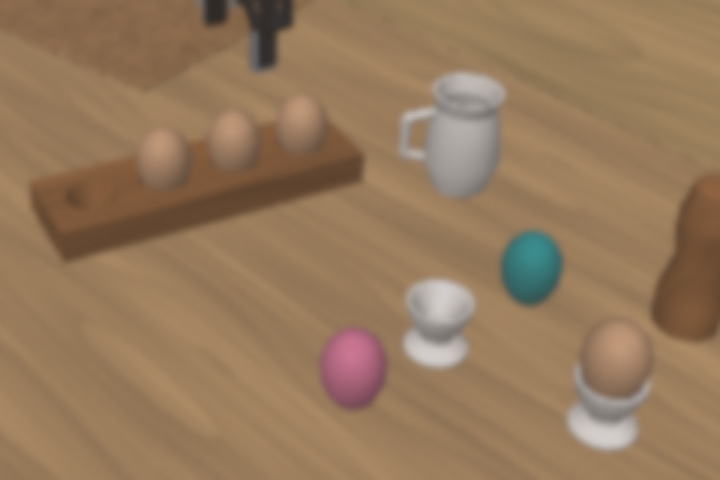

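The first egg stands upright in pocket1 at (235,142), between c and d, and cup_b is standing. Next is egg_a at (617,360).

Request:
{"name": "jog_arm", "arguments": {"targets": [{"dr": [0, 0, 0], "slide": [-1.2, -4.7, 0], "grip": 8.5}, {"dr": [0, 0, 0], "slide": [-1.2, -4.7, 0], "grip": 8.5}, {"dr": [0, 0, 0], "slide": [-1.2, -4.7, 0], "grip": 8.5}, {"dr": [0, 0, 0], "slide": [-1.2, -4.7, 0], "grip": 8.5}, {"dr": [0, 0, 0], "slide": [-1.2, -4.7, 0], "grip": 8.5}, {"dr": [0, 0, 0], "slide": [-1.2, -4.7, 0], "grip": 8.5}, {"dr": [0, 0, 0], "slide": [-1.2, -4.7, 0], "grip": 8.5}, {"dr": [0, 0, 0], "slide": [-1.3, -5.0, 0.5], "grip": 8.5}, {"dr": [0, 0, 0], "slide": [0, 0, 0], "grip": 8.5}, {"dr": [0, 0, 0], "slide": [0, 0, 0], "grip": 8.5}]}}

```text
time_s: 11.98
tool_pos: [0.5869, -0.2872, 0.113]
tool_rot: [0.139, 0.99, 0.001, -0.001]
ft_force: [-0.9, -0.1, -0.6]
opening: 0.0849
grip_force: 0.0
```

```bash
python3 - <<'E'
from h import *
go(.592,-.289,.0465,74.1)
E
```

```text
cur y 74.0 dr [ 0.08 -0.14 -0.06] slide now-axes cm [-0.56 -0.04  6.65] slide after-turn [-0.54 -0.03  6.65] q6 -1.93 t 11.97 pos [ 0.5869 -0.2872  0.113 ] op 0.0849 f [-0.92 -0.08 -0.61] 0.0
```

Request:
{"name": "jog_arm", "arguments": {"targets": [{"dr": [0, 0, 0], "slide": [-0.5, 0, 0], "grip": 8.5}, {"dr": [0, 0, 0], "slide": [0, 0, 1.5], "grip": 8.5}, {"dr": [0, 0, 0], "slide": [0, 0, 2], "grip": 8.5}, {"dr": [0, 0, 0], "slide": [0, 0, 1.8], "grip": 8.5}, {"dr": [0, 0, 0], "slide": [0, 0, 0.8], "grip": 8.5}, {"dr": [0, 0, 0], "slide": [0, 0, 0], "grip": 8.5}, {"dr": [0, 0, 0], "slide": [0, 0, 0], "grip": 8.5}]}}

```text
time_s: 12.85
tool_pos: [0.5929, -0.29, 0.0541]
tool_rot: [0.139, 0.99, -0.0, 0.001]
ft_force: [-0.1, -1.0, 0.6]
opening: 0.0845
grip_force: 0.0
```

```bash
python3 - <<'E'
from h import *
go(.592,-.289,.0465,74.1)
E
```

```text
cur y 74.1 dr [-0.03  0.08 -0.04] slide now-axes cm [0.11 0.07 0.76] slide after-turn [0.11 0.07 0.76] q6 -1.93 t 12.85 pos [ 0.5929 -0.29    0.0541] op 0.0845 f [-0.1  -1.    0.57] 0.0
```

Request:
{"name": "jog_arm", "arguments": {"targets": [{"dr": [0, 0, 0], "slide": [0.1, 0.1, 0.7], "grip": 8.5}, {"dr": [0, 0, 0], "slide": [0, 0, 0], "grip": 6.5}, {"dr": [0, 0, 0], "slide": [0, 0, 0], "grip": 5.6}, {"dr": [0, 0, 0], "slide": [0, 0, 0], "grip": 5.1}, {"dr": [0, 0, 0], "slide": [0, 0, 0], "grip": 4.8}, {"dr": [0, 0, 0], "slide": [0, 0, 0], "grip": 4.5}, {"dr": [0, 0, 0], "slide": [0, 0, 0], "grip": 4.2}, {"dr": [0, 0, 0], "slide": [0, 0, 0], "grip": 4.0}, {"dr": [0, 0, 0], "slide": [0, 0, 0], "grip": 4.0}], "grip_force": 25}}

```text
time_s: 13.98
tool_pos: [0.5918, -0.2885, 0.0466]
tool_rot: [0.139, 0.99, -0.0, 0.0]
ft_force: [-0.5, -0.6, 1.9]
opening: 0.0458
grip_force: 25.6
```

Request:
{"name": "jog_arm", "arguments": {"targets": [{"dr": [0, 0, 0], "slide": [0, 0, -0.3], "grip": 4.0}, {"dr": [0, 0, 0], "slide": [0, 0, -0.5], "grip": 4.0}, {"dr": [0, 0, 0], "slide": [0, 0, -0.8], "grip": 4.0}, {"dr": [0, 0, 0], "slide": [0, 0, -1.5], "grip": 4.0}, {"dr": [0, 0, 0], "slide": [0, 0, -2.5], "grip": 4.0}, {"dr": [0, 0, 0], "slide": [0, 0, -2.4], "grip": 4.0}, {"dr": [0, 0, 0], "slide": [0, 0, 0], "grip": 4.0}, {"dr": [0, 0, 0], "slide": [0, 0, 0], "grip": 4.0}]}}

```text
time_s: 14.98
tool_pos: [0.5913, -0.2881, 0.1257]
tool_rot: [0.139, 0.99, 0.0, -0.0]
ft_force: [-0.3, -0.4, -1.0]
opening: 0.0456
grip_force: 25.7
```

```bash
python3 - <<'E'
from h import *
go(.4715,.138,.12,74.1)
E
```

```text
cur y 74.1 dr [ 0.02 -0.05 -0.04] slide now-axes cm [23.22 37.68  0.6 ] slide after-turn [23.2  37.69  0.57] q6 -1.93 t 14.97 pos [ 0.5913 -0.2881  0.1257] op 0.0456 f [-0.26 -0.36 -1.03] 25.72232723236084
```

Request:
{"name": "jog_arm", "arguments": {"targets": [{"dr": [0, 0, 0], "slide": [1.2, 2.0, 0], "grip": 4.0}, {"dr": [0, 0, 0], "slide": [2.3, 3.7, 0], "grip": 4.0}, {"dr": [0, 0, 0], "slide": [2.3, 3.7, 0], "grip": 4.0}, {"dr": [0, 0, 0], "slide": [2.3, 3.7, 0], "grip": 4.0}, {"dr": [0, 0, 0], "slide": [2.3, 3.7, 0], "grip": 4.0}, {"dr": [0, 0, 0], "slide": [2.3, 3.7, 0], "grip": 4.0}, {"dr": [0, 0, 0], "slide": [2.3, 3.7, 0], "grip": 4.0}, {"dr": [0, 0, 0], "slide": [2.3, 3.7, 0], "grip": 4.0}, {"dr": [0, 0, 0], "slide": [2.3, 3.7, 0], "grip": 4.0}, {"dr": [0, 0, 0], "slide": [2.3, 3.7, 0], "grip": 4.0}, {"dr": [0, 0, 0], "slide": [1.3, 2.3, 0.5], "grip": 4.0}, {"dr": [0, 0, 0], "slide": [0, 0, 0], "grip": 4.0}]}}

```text
time_s: 16.48
tool_pos: [0.47, 0.1382, 0.1197]
tool_rot: [0.137, 0.991, -0.0, -0.002]
ft_force: [0.3, -0.0, -0.9]
opening: 0.046
grip_force: 25.8
```

```bash
python3 - <<'E'
from h import *
from station import optics
go(.4715,.138,.0335,74.1)
p,d=optics.capture("wrist")
cv2.imwrite("pics/w3.png",p[:,:,::-1])
E
```

```text
cur y 74.2 dr [-0.06 -0.19  0.13] slide now-axes cm [-0.18  0.03  8.61] slide after-turn [-0.15  0.02  8.62] q6 -1.26 t 16.48 pos [0.47   0.1382 0.1197] op 0.046 f [ 0.31 -0.02 -0.9 ] 25.811740458011627
```

View pics/w3.png

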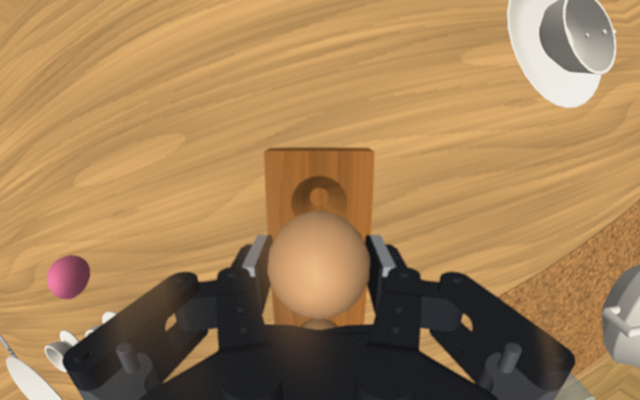

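The carried egg at (319,263) sits over pocket3 (319,197), in the same relation as the first placement. Lowering.

Request:
{"name": "jog_arm", "arguments": {"targets": [{"dr": [0, 0, 0], "slide": [-0.1, 0, 1.5], "grip": 4.0}, {"dr": [0, 0, 0], "slide": [0, 0, 2], "grip": 4.0}, {"dr": [0, 0, 0], "slide": [0, 0, 2], "grip": 4.0}, {"dr": [0, 0, 0], "slide": [0, 0, 1.2], "grip": 4.0}, {"dr": [0, 0, 0], "slide": [0, 0, 0.6], "grip": 4.0}, {"dr": [0, 0, 0], "slide": [0, 0, 0.4], "grip": 4.0}, {"dr": [0, 0, 0], "slide": [0, 0, 0.2], "grip": 4.0}, {"dr": [0, 0, 0], "slide": [0, 0, 0], "grip": 4.0}, {"dr": [0, 0, 0], "slide": [0, 0, 0], "grip": 4.0}]}}

```text
time_s: 17.65
tool_pos: [0.4732, 0.1367, 0.0427]
tool_rot: [0.139, 0.99, 0.0, 0.0]
ft_force: [-0.4, -0.3, -0.5]
opening: 0.0457
grip_force: 25.8
```

Request:
{"name": "jog_arm", "arguments": {"targets": [{"dr": [0, 0, 0], "slide": [0.2, 0.1, 0.1], "grip": 4.0}, {"dr": [0, 0, 0], "slide": [0, 0, 0.1], "grip": 4.0}, {"dr": [0, 0, 0], "slide": [0, 0, 0.1], "grip": 4.0}, {"dr": [0, 0, 0], "slide": [0, 0, 0.1], "grip": 4.0}, {"dr": [0, 0, 0], "slide": [0, 0, 0.1], "grip": 4.0}, {"dr": [0, 0, 0], "slide": [0, 0, 0], "grip": 4.0}]}}

```text
time_s: 18.4
tool_pos: [0.4711, 0.1382, 0.0372]
tool_rot: [0.139, 0.99, -0.0, -0.0]
ft_force: [-0.2, 0.1, -0.6]
opening: 0.0457
grip_force: 25.8
```

Request:
{"name": "jog_arm", "arguments": {"targets": [{"dr": [0, 0, 0], "slide": [0, 0, 0.1], "grip": 4.0}, {"dr": [0, 0, 0], "slide": [0, 0, 0.1], "grip": 4.0}, {"dr": [0, 0, 0], "slide": [0, 0, 0.1], "grip": 4.0}, {"dr": [0, 0, 0], "slide": [0, 0, 0], "grip": 4.0}, {"dr": [0, 0, 0], "slide": [0, 0, 0], "grip": 4.0}]}}

```text
time_s: 19.02
tool_pos: [0.4712, 0.1382, 0.0343]
tool_rot: [0.139, 0.99, 0.0, -0.0]
ft_force: [-0.5, -0.0, -0.3]
opening: 0.0456
grip_force: 25.8
```

One more millimetre, then release and retreat.

Request:
{"name": "jog_arm", "arguments": {"targets": [{"dr": [0, 0, 0], "slide": [0, 0, 0.1], "grip": 4.0}, {"dr": [0, 0, 0], "slide": [0, 0, 0], "grip": 4.0}, {"dr": [0, 0, 0], "slide": [0, 0, 0], "grip": 4.6}, {"dr": [0, 0, 0], "slide": [0, 0, 0], "grip": 4.8}, {"dr": [0, 0, 0], "slide": [0, 0, 0], "grip": 5.2}, {"dr": [0, 0, 0], "slide": [0, 0, 0], "grip": 6}, {"dr": [0, 0, 0], "slide": [0, 0, 0], "grip": 7.5}, {"dr": [0, 0, 0], "slide": [0, 0, 0], "grip": 8.5}, {"dr": [0, 0, 0], "slide": [0, 0, 0], "grip": 8.5}, {"dr": [0, 0, 0], "slide": [0, 0, -1], "grip": 8.5}, {"dr": [0, 0, 0], "slide": [0, 0, -3], "grip": 8.5}, {"dr": [0, 0, 0], "slide": [0, 0, -4.5], "grip": 8.5}]}}

```text
time_s: 20.52
tool_pos: [0.4701, 0.1381, 0.1187]
tool_rot: [0.139, 0.99, -0.0, -0.001]
ft_force: [0.8, 0.0, -1.2]
opening: 0.0849
grip_force: 0.0
```

Request:
{"name": "jog_arm", "arguments": {"targets": [{"dr": [0, 0, 0], "slide": [0, 0, -4.5], "grip": 8.5}, {"dr": [0, 0, 0], "slide": [0, 0, -3.5], "grip": 8.5}, {"dr": [0, 0, 0], "slide": [0, 0, 0], "grip": 8.5}, {"dr": [0, 0, 0], "slide": [0, 0, 0], "grip": 8.5}]}}

```text
time_s: 21.02
tool_pos: [0.4707, 0.1382, 0.1978]
tool_rot: [0.139, 0.99, -0.0, -0.0]
ft_force: [0.3, -0.1, -0.6]
opening: 0.0848
grip_force: 0.0
```

```bash
python3 - <<'E'
from h import *
from station import optics
p,d=optics.capture("side")
cv2.imwrite("pics/s4.png",cv2.resize(p[150:310,230:470,::-1],None,fx=3,fy=3))
E
```

```text
(no output)
```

View pics/s4.png

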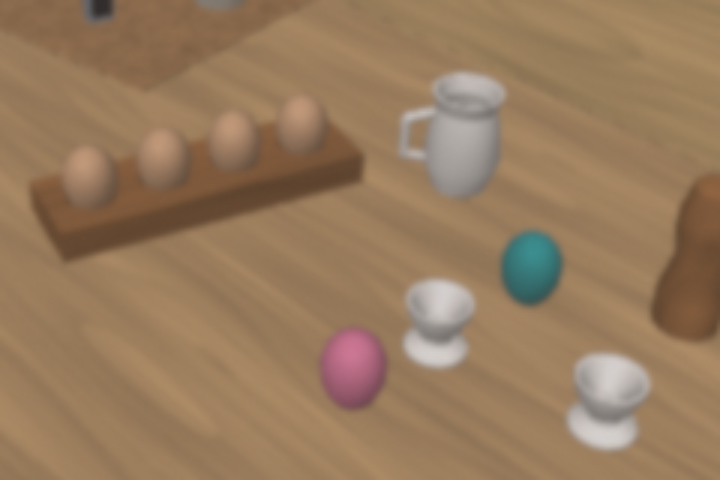

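All four eggs stand upright in the board, at (90,176), (163,157), (235,140) and (302,123). Both cups are standing empty at (438,320) and (607,400), and the arm is clear.

```bash
python3 -c "
from station import bot
print(bot.close_job())"
```

```text
the job is handed in; nothing more can be done
None
```

I moved both eggs from their cups into the two empty board pockets, and the last picture shows them upright with both cups still standing; the job is handed in, but no verdict came back.

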